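# Slide the heavy tin along the fence to the stop of the labelling jig

### The arm

A 7-joint arm with a two-finger parallel gripper is mounted at the origin on the work surface. World frame = base frame: x ahead of the robot, y to its left, z up, the work surface at z = 0. Lengths are in m, angles in degrees, forces in N, time in s.
With the tool pointing down it reaches from about 0.425 to 0.875 m from the base axis. Payload 4.7 kg.
Tool frame: the origin (TCP) lies at the very end of the fingers, on their centre line; the grasp point (between the pads) lies 19 mm behind it (env.grip_point_offset is the distance from the TCP to the grasp point, in m); z points along the fingers, y is the line along which they close (so a half turn about z gives the same grasp; the last joint's range is limited). The gripper opens to 87 mm and grips with 3 to 60 N. Pads are 19 mm wide; open, the fingers measure 117 mm over their backs; the gripper's body (75 mm by 190 mm) begins 51 mm behind the grasp point.
Start: joints at [-71.671, 18.392, -4.016, 83.108, 1.295, 78.541, -3.26], TCP at [0.196, 0.62, 0.223] pointing down, gripper open.
Joint ranges: [-163.93, 163.93], [-17.29, 119.83], [-79.2, 71.16], [3.27, 140.29], [-89.18, 269.18], [5.43, 117.66], [-154.24, 154.24]. Speed limits (degrees/s): [147.25, 147.25, 180, 180, 180, 180, 180].

### API

Orientations are given as [roll, pitch, yaw] about the fixed x, y, z axes, in that order (R = Rz(yaw) Ry(pitch) Rx(roll)).
In Python, from cell import env gives the robot as it stands.
- The arm moves only by the tool jog_arm, never from a script. Its argument "motion" is a list of rows, each an object of numbers: "x", "y", "z": the shift along the tool's x, y, z in cm; "ax", "ay", "az": the turn, a rotation vector about the tool's x, y, z in degrees. In form: [{"x": .., "y": .., "z": .., "ax": .., "ay": .., "az": ..}, ...]. A call has exactly 5 rows; each row shifts and turns the commanded pose from where the row before left it, along the tool's axes as they then stand; what a row does not reach is not made up. A row lasts 1/10 s, in which the tool goes at most 50 mm and 8.59 degrees, less where a joint would pass 70% of its speed; a pose out of reach is approached as far as the arm can. A call is refused whole if a number of a shift passes 5 or a number of a turn 8.59, either way. A call with a gripper value outside its range is refused whole. "claw" is the gripper command: -1 is shut, 1 is fully open, values between are in proportion, set as the call begins (left out, the last holds). The fingers move at their own pace and stop on an object; "squeeze" is the grip in N (left out, the last holds). Time passes only in rows, so rows that do not move let the fingers close, or fill a call up. It gives the time, the measured TCP pose, the force, the opening and the grip force at its end, in the units of the state.
- env.get_obs(): the state, without advancing time (a new reading comes with each control period).
- env.read_camera(name): name is "scene" or "top"; returns the picture (384x512x3 uint8, red, green, blue); there is no depth.
- env.camera_params(name): a dict with "fx", "fy", "cx", "cy" (pixels), "k1" (the pictures are not rectified: a ray, as slopes to the right and down, at radius r is drawn at 1 + k1 r^2 times it, then the intrinsics apply), "extrinsics" (4x4, takes a point from world to camera coordinates). Camera axes: x right, y up, looking along -z (the intrinsics and any distortion apply to the point x, -y, -z); pixel columns grow to the right and rows downward; lengths in m; the calibration is good to about 2 mm. A picture is of the moment at which its call begins. camera_params takes no time and is no camera call.
- env.sign_off(): hands the job in; it is judged then, once.
The state is a dict: "time_s": time; "qpos": joint angles; "joint_velocities": joint speeds; "effort": joint torques, N m; "tool_pos": TCP position; "tool_rot": TCP orientation; "force": force on the tool from outside, world axes, zero at the start; "wrist_torque": the same for the moment, N m; "grip_width": finger opening in m; "grasp_force": force on a finger pad.
Only numpy, scipy, OpenCV 4.12 (cv2) and the standard library are available. Lean on these libraries where they do the work, as an engineer would, in place of code of your own. Each camera call takes 0.05 s, during which the arm holds its last target. There are 200 camera calls.

### The job

Slide the blue tin across the bench up against the aluminium fence near the fence's open end, well before the outer guide rail, then push it along the fence, keeping it against the fence all the way, into the bay until it is fully home against the yellow stop with the red plunger pushed right in. Keep it standing on the bench, never lift or tip it, push gently (well under 25 N, or the tin dents), and leave everything else on the bench alone.

Things in the scene. Friction and masses are not known exactly. Their poses are not given: they have to be found in the camera images.
- tin: Blue upright tin with a paper band, diameter 100 mm, height 85 mm, 0.4 to 0.85 kg, too wide to grip; loose on the bench. Origin: centre of its underside; its z axis points up (its yaw means nothing). Takes roughly 1 to 5 N to slide; pushed high it tips. It must not be pressed with 25 N or more, neither by the hand nor against the jig.
- jig: Aluminium jig screwed to the bench. Origin: at bench height on the fence's face towards the tin. y axis: along the fence, from its open end (y = -270 mm) to the bay (fence ends at y = +230 mm). x axis: from the tin's side square into the fence; x = 0 is the face, a tin touching it has its centre at x = -50 mm. Fence 50 mm high, 12 mm thick. Its clamped yellow stop is not measured.
- guide_end (a point): Middle of the rounded top end of the jig's outer guide rail, at jig x = -109, y = -10, z = 30 mm. The rail, 30 mm high and 12 mm thick, runs from y = -16 to +210 mm parallel to the fence, inner face at x = -103 mm: the bay between is 103 mm wide.
- plunger (a joint): Red plunger, 18 mm wide, 30 mm up in the yellow stop's face; 0: stands out 3 mm, 0.003 (m): flush. Weak spring (0.6 N when in), a tin left there keeps it in. The stop (74 mm high, its clamp knob on the fence 84 mm) is rigid and crosses the bay; its face is clamped anywhere from jig y = +110 to +160 mm, not measured: feel for it. The clamp holds 60 N.
- red_tin: Red tin, same size as the blue one (diameter 100 mm, height 85 mm), standing beyond the bay; leave alone. Origin: centre of its underside.
- coupling: White pipe coupling, a ring 60 mm in diameter and 50 mm high, on the bench; leave alone. Origin: centre of its underside.
- tape: Orange tape roll, 64 mm in diameter, 20 mm high, lying on the bench; leave alone. Origin: centre of its underside.
- jar: Amber jar, 60 mm in diameter, 90 mm high, on the bench; leave alone. Origin: centre of its underside.
- valve: Brass ball valve with a blue lever, about 100 x 36 x 56 mm, on the bench; leave alone. Origin: centre of its underside.
Not all that is in view belongs to the job. What is shaped like the tin but purple is not meant.

How it is judged:
By the outcome, as a careful person would: the job done as asked, in the order asked, and still so for the second after the job is handed in, with the robot touching nothing.
It also fails if it takes over 67 s, if anything falls off the work surface, if the arm or the gripper's body presses on something with over 40 N, if the wrist force passes 120 N, or if a joint passes its speed limit or range.

## Working session

There is one attempt and no reset: what is moved stays moved. The work goes in short steps, Python scripts to look and compute and a tool call to move; the robot and the scene stay as the last step left them, time stands still between calls to the robot, and variables do not carry over. Pictures are saved under pics/ and viewed, at most 10 in all, crops included, and the job is handed in when it is done.

Besides the shell and the picture viewer there is one more tool, called as a command line: name --argument value ..., lists and objects as JSON in quotes. jog_arm: Moves the arm, as the interface text tells. Its arguments: {"type":"object","properties":{"motion":{"type":"array"},"claw":{"type":"number"},"squeeze":{"type":"number"}},"required":["motion"]}

```bash
mkdir -p pics; cat > h.py <<'E'
import numpy as np, cv2
from cell import env
def ray(name,u,v):
    p=env.camera_params(name); K=np.array([[p['fx'],0,p['cx']],[0,p['fy'],p['cy']],[0,0,1]])
    s=np.array([(u-p['cx'])/p['fx'],(v-p['cy'])/p['fy']]); d=s.copy()
    for _ in range(20): d=s/(1+p['k1']*(d@d))
    E=np.array(p['extrinsics']); R=E[:3,:3]; t=E[:3,3]
    return -R.T@t, R.T@np.array([d[0],-d[1],-1])
def at(name,u,v,z):
    o,d=ray(name,u,v); return o+d*(z-o[2])/d[2]
def proj(name,P):
    p=env.camera_params(name);E=np.array(p['extrinsics']);c=E[:3,:3]@np.array(P)+E[:3,3]
    s=np.array([c[0],-c[1]])/-c[2]; s=s*(1+p['k1']*(s@s)); return s[0]*p['fx']+p['cx'],s[1]*p['fy']+p['cy']
def snap(name,f,crop=None,k=1):
    im=env.read_camera(name)[:,:,::-1]
    cv2.imwrite('pics/raw_'+f,im)
    if crop: im=im[crop[1]:crop[3],crop[0]:crop[2]]
    cv2.imwrite('pics/'+f,cv2.resize(im,None,fx=k,fy=k,interpolation=cv2.INTER_CUBIC))
E
python3 - <<'E'
from h import *
snap('top','t1.png',None,1.5); snap('scene','s1.png',None,1.5)
for n in('top','scene'): print(n,ray(n,256,192))
print(env.get_obs())
E
```

```text
top (array([0.28877574, 0.01637607, 1.33107592]), array([ 0.17965503, -0.00772803, -0.98370443]))
scene (array([1.09095746, 0.54887948, 0.92411291]), array([-0.47556492, -0.47335039, -0.7416002 ]))
{'time_s': 0.1, 'qpos': array([-71.67017907,  18.43455072,  -4.01511734,  83.16816866,
         1.2940294 ,  78.54171114,  -3.2598844 ]), 'joint_velocities': array([-0.04326424, -0.11351639, -0.05866509, -0.2198738 , -0.06081731,
        0.06993493, -0.03000037]), 'effort': array([-9.42073802e-05, -4.92574990e+01, -4.05846443e-01, -3.13395488e+01,
       -6.43493794e-02,  3.95405455e-02,  8.10280517e-05]), 'tool_pos': array([0.19559085, 0.6193467 , 0.22157155]), 'tool_rot': array([-1.79900747e+02,  4.70856282e-03,  1.62479312e+02]), 'force': array([ 0.41508524, -0.24950809, -0.04012258]), 'wrist_torque': array([ 0.01007858,  0.00402525, -0.01249752]), 'grasp_force': 0.0, 'grip_width': 0.08690192699942514}
```

View pics/t1.png

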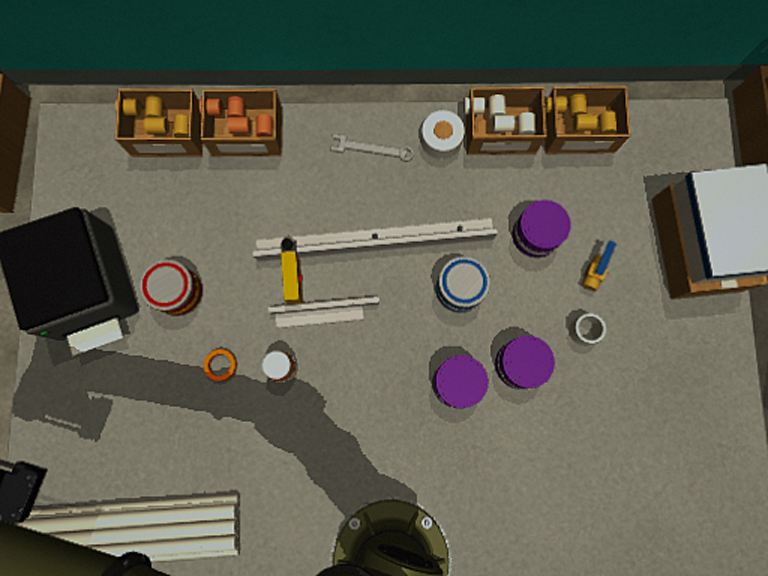

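View pics/s1.png

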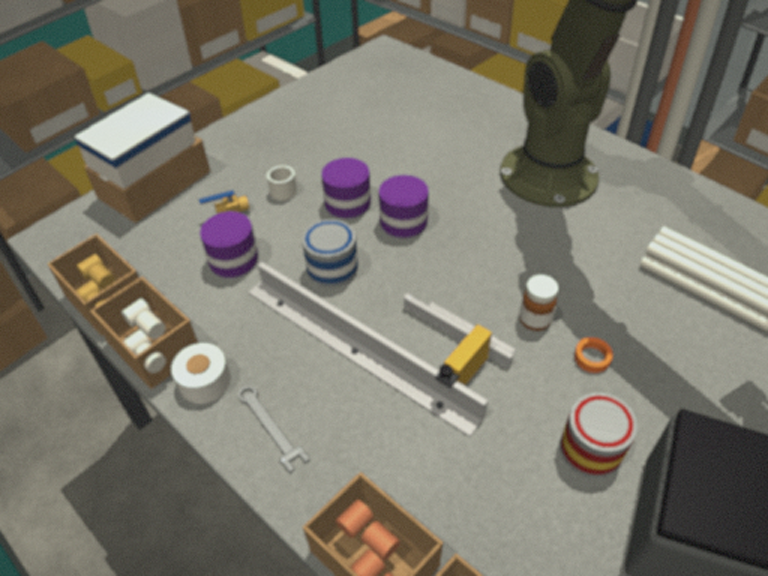

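The top view shows the fence from (497,232) to (255,252), the guide rail end at (378,299), the yellow stop at (290,275), and the blue tin at (463,283). Purple decoys stand at (542,227), (460,381) and (526,362). I'll enlarge next.

```bash
python3 - <<'E'
import cv2
im=cv2.imread('pics/raw_t1.png')[135:265,160:360]; cv2.imwrite('pics/c1.png',cv2.resize(im,None,fx=4,fy=4,interpolation=cv2.INTER_CUBIC))
im=cv2.imread('pics/raw_s1.png')[140:300,160:350]; cv2.imwrite('pics/c2.png',cv2.resize(im,None,fx=3.7,fy=3.7,interpolation=cv2.INTER_CUBIC))
E
```

```text
(no output)
```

View pics/c1.png

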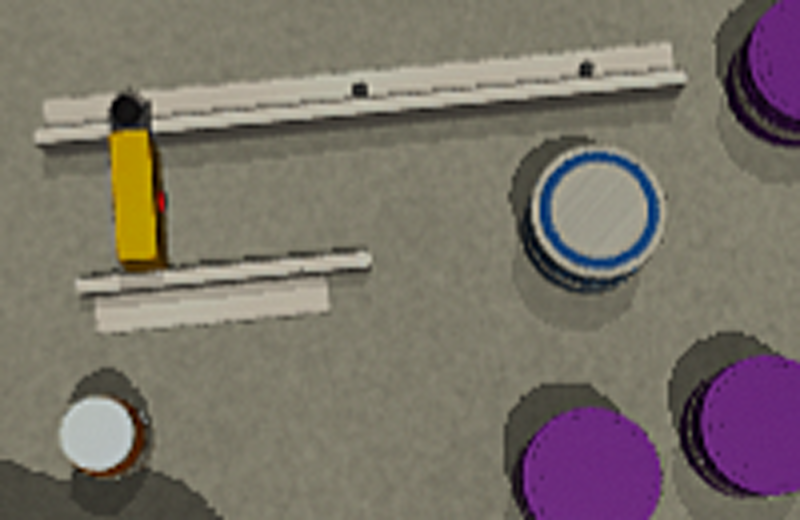

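View pics/c2.png

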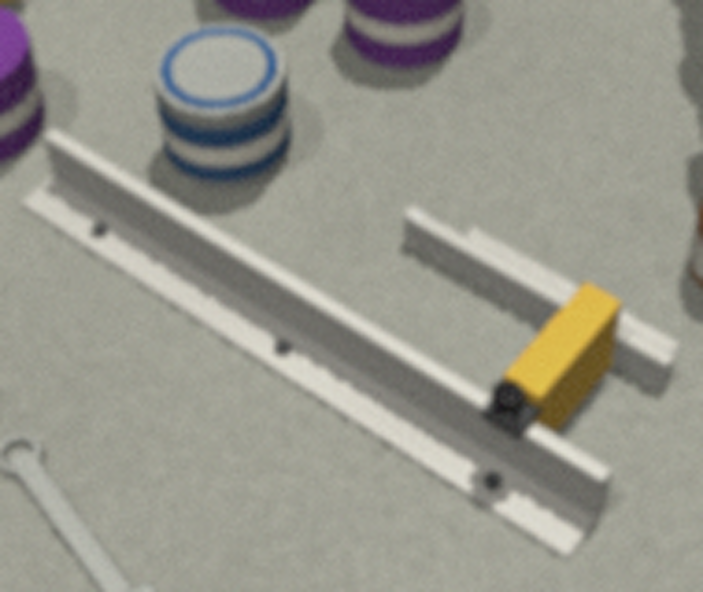

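The crops show the fence's top front edge running (686,86) to (37,144) in c1, the rail end at (371,260), the stop's top face edge at about x=156 and the tin lid centre at (599,212). In c2 the fence top runs (52,133) to (607,475), and the lid centre is at (220,68).

```bash
python3 - <<'E'
from h import *
c1=lambda x,y:(160+(x+.5)/4-.5,135+(y+.5)/4-.5)
c2=lambda x,y:(160+(x+.5)/3.7-.5,140+(y+.5)/3.7-.5)
T=lambda x,y,z:at('top',*c1(x,y),z)[:2]
S=lambda x,y,z:at('scene',*c2(x,y),z)[:2]
a=T(686,86,.05);b=T(37,144,.05)
a2=T(686,74,.05);b2=T(37,131,.05)
print('fence front',a,b,np.linalg.norm(a-b),'back',a2,b2)
# scene: back top edge & front
print('scene fence open end',S(52,133,.05),'far end',S(607,475,.05))
print('guide',T(371,260,.03),S(410,212,.03))
yv=(b-a)/np.linalg.norm(b-a);xv=np.array([yv[1],-yv[0]])
print('yaw',np.degrees(np.arctan2(-yv[0],yv[1])))
# origin by guide_end and fence
O1=a+.27*yv; O2=b-.23*yv; O3=T(367,260,.03)+.109*xv+.010*yv
print(O1,O2,O3)
O=(O1+O2)/2
J=lambda p:((p-O)@xv*1e3,(p-O)@yv*1e3)
for n,p in dict(tinT=T(599,212,.085),tinS=S(220,68,.085),guideT=T(367,260,.03),gS=S(410,212,.03),stopf=T(156,190,.074),plung=T(165,203,.03),purpleR=T(772,425,.085),purpleL=T(592,477,.085),jar=T(97,433,.09)).items(): print(n,p,J(p))
u,v=542/1.5,227/1.5; p=at('top',u,v,.085)[:2]; print('purpleF',p,J(p))
o=env.get_obs()
E
```

```text
fence front [ 0.63173185 -0.22482161] [0.59146934 0.26936705] 0.49582607442141124 back [ 0.64120568 -0.22522107] [0.60158083 0.26960002]
scene fence open end [ 0.64016492 -0.22297391] far end [0.59819326 0.27098736]
guide [0.50288309 0.01749336] [0.5044382 0.0196409]
yaw 4.657710759007719
[0.60980707 0.04428675] [0.610146  0.0401266] [0.61074543 0.03936   ]
tinT [ 0.52766977 -0.15031513] (np.float64(-97.66827883650778), np.float64(-185.20246758126265))
tinS [ 0.52906821 -0.15028867] (np.float64(-96.27230583503245), np.float64(-185.28965359406607))
guideT [0.50291743 0.02054191] (np.float64(-108.46479726749533), np.float64(-12.899705330144611))
gS [0.5044382 0.0196409] (np.float64(-107.02221108012566), np.float64(-13.921240654929072))
stopf [0.54997556 0.17608999] (np.float64(-48.93111985040788), np.float64(138.31342711890443))
plung [0.54888461 0.17469276] (np.float64(-50.1319252609896), np.float64(137.00940741511155))
purpleR [ 0.37071717 -0.26894126] (np.float64(-263.7353422758544), np.float64(-290.6918462643741))
purpleL [ 0.33517748 -0.13860104] (np.float64(-288.57366517726626), np.float64(-157.8961337726225))
jar [0.37043395 0.2138029 ] (np.float64(-224.81741011942154), np.float64(190.48109147686648))
purpleF [ 0.63603007 -0.30874188] (np.float64(-2.5305357367022987), np.float64(-351.90519796327897))
```

```bash
cat >> h.py <<'E'
from scipy.spatial.transform import Rotation as Ro
O=np.array([.610,.0407]);YAW=4.66
xv=np.array([np.cos(np.radians(YAW)),np.sin(np.radians(YAW))]);yv=np.array([-xv[1],xv[0]])
def W(jx,jy): return O+jx/1e3*xv+jy/1e3*yv
def J(p): return (p[:2]-O)@xv*1e3,(p[:2]-O)@yv*1e3
def state():
    o=env.get_obs();p=o['tool_pos'];print('t%.1f'%o['time_s'],'world',p.round(4),'jig',np.round(J(p),1),'rpy',o['tool_rot'].round(1),'F',o['force'].round(1),'Fjig',np.round([o['force'][:2]@xv,o['force'][:2]@yv],1));return o
def plan(way,yaw):
    # way: list of (x,y,z,nrows); constant yaw rate over all rows; prints tool-frame rows
    o=state();p=o['tool_pos'];N=sum(w[3] for w in way)
    R=Ro.from_euler('xyz',o['tool_rot'],degrees=True);Rt=Ro.from_euler('xyz',[180,0,yaw],degrees=True)
    rv=(R.inv()*Rt).as_rotvec(degrees=True)/N;st=Ro.from_rotvec(rv,degrees=True)
    i=0
    for w in way:
        d=(np.array(w[:3])-p)/w[3]
        for _ in range(w[3]):
            print(i//5,np.round(R.inv().apply(d)*100,2),np.round(rv,2)); R=R*st;i+=1
        p=np.array(w[:3])
E
python3 - <<'E'
from h import *
t=W(-184,-185);print(t)
plan([(.5,.3,.2,9),(*t,.16,11)],4.66)
E
```

```text
[ 0.44163814 -0.15863711]
t0.1 world [0.1956 0.6193 0.2216] jig [-366.   610.4] rpy [-179.9    0.   162.5] F [ 0.4 -0.2 -0. ] Fjig [ 0.4 -0.3]
0 [-4.29 -2.37  0.24] [-0.    0.01  7.89]
0 [-4.58 -1.75  0.24] [-0.    0.01  7.89]
0 [-4.78 -1.11  0.24] [-0.    0.01  7.89]
0 [-4.88 -0.44  0.24] [-0.    0.01  7.89]
0 [-4.9   0.23  0.24] [-0.    0.01  7.89]
1 [-4.82  0.9   0.24] [-0.    0.01  7.89]
1 [-4.65  1.56  0.24] [-0.    0.01  7.89]
1 [-4.39  2.18  0.24] [-0.    0.01  7.89]
1 [-4.05  2.76  0.24] [-0.    0.01  7.89]
1 [-4.15 -0.64  0.37] [-0.    0.01  7.89]
2 [-4.2  -0.06  0.37] [-0.    0.01  7.89]
2 [-4.17  0.52  0.37] [-0.    0.01  7.89]
2 [-4.06  1.09  0.37] [-0.    0.01  7.89]
2 [-3.87  1.63  0.37] [-0.    0.01  7.89]
2 [-3.61  2.15  0.36] [-0.    0.01  7.89]
3 [-3.28  2.62  0.36] [-0.    0.01  7.89]
3 [-2.89  3.05  0.36] [-0.    0.01  7.89]
3 [-2.45  3.42  0.36] [-0.    0.01  7.89]
3 [-1.95  3.72  0.36] [-0.    0.01  7.89]
3 [-1.42  3.95  0.36] [-0.    0.01  7.89]
```

jog_arm --motion '[{"x":-4.3,"y":-2.4,"z":0,"az":7.9},{"x":-4.6,"y":-1.75,"z":0,"az":7.9},{"x":-4.8,"y":-1.1,"z":0,"az":7.9},{"x":-4.9,"y":-0.45,"z":0,"az":7.9},{"x":-4.9,"y":0.2,"z":0,"az":7.9}]' --claw -1 --squeeze 20

```text
$.motion[0]: bad value
```

jog_arm --motion '[{"x":-4.8,"y":0.9,"az":7.9},{"x":-4.65,"y":1.6,"az":7.9},{"x":-4.4,"y":2.2,"az":7.9},{"x":-4.05,"y":2.8,"az":7.9},{"x":-4.15,"y":-0.65,"az":7.9}]'

```text
$.motion[0]: bad value
```

```bash
python3 -c "
from h import *
t=W(-184,-185);plan([(*t,.16,10)],4.66)"
```

```text
t0.1 world [0.1956 0.6193 0.2216] jig [-366.   610.4] rpy [-179.9    0.   162.5] F [ 0.4 -0.2 -0. ] Fjig [ 0.4 -0.3]
0 [-4.69 -6.68  0.63] [-0.000e+00  1.000e-02  1.578e+01]
0 [-6.33 -5.15  0.63] [-0.000e+00  1.000e-02  1.578e+01]
0 [-7.49 -3.24  0.62] [-0.000e+00  1.000e-02  1.578e+01]
0 [-8.09 -1.08  0.62] [-0.000e+00  1.000e-02  1.578e+01]
0 [-8.08  1.16  0.62] [-0.000e+00  1.000e-02  1.578e+01]
1 [-7.45  3.32  0.62] [-0.000e+00  1.000e-02  1.578e+01]
1 [-6.27  5.22  0.62] [-0.000e+00  1.000e-02  1.578e+01]
1 [-4.62  6.73  0.62] [-0.000e+00  1.000e-02  1.578e+01]
1 [-2.61  7.73  0.62] [-0.000e+00  1.000e-02  1.578e+01]
1 [-0.41  8.15  0.62] [-0.000e+00  1.000e-02  1.578e+01]
```

jog_arm --motion '[{"x":-4.3,"y":-2.4,"z":0,"ax":0,"ay":0,"az":7.9},{"x":-4.6,"y":-1.75,"z":0,"ax":0,"ay":0,"az":7.9},{"x":-4.8,"y":-1.1,"z":0,"ax":0,"ay":0,"az":7.9},{"x":-4.9,"y":-0.45,"z":0,"ax":0,"ay":0,"az":7.9},{"x":-4.9,"y":0.2,"z":0,"ax":0,"ay":0,"az":7.9}]' --claw -1 --squeeze 20

```text
time_s: 0.6
tool_pos: [0.3661, 0.4396, 0.2222]
tool_rot: [-180.0, 0.0, 122.7]
force: [1.5, 0.3, 0.1]
grip_width: 0.0553
grasp_force: 0.0
```

jog_arm --motion '[{"x":-4.8,"y":0.9,"z":0,"ax":0,"ay":0,"az":7.9},{"x":-4.65,"y":1.6,"z":0,"ax":0,"ay":0,"az":7.9},{"x":-4.4,"y":2.2,"z":0,"ax":0,"ay":0,"az":7.9},{"x":-4.05,"y":2.8,"z":0,"ax":0,"ay":0,"az":7.9},{"x":-4.15,"y":-0.65,"z":0,"ax":0,"ay":0,"az":7.9}]'

```text
time_s: 1.1
tool_pos: [0.4994, 0.2551, 0.2214]
tool_rot: [179.9, 0.1, 82.9]
force: [0.8, -1.0, 0.2]
grip_width: 0.0148
grasp_force: 0.0
```

```bash
python3 -c "
from h import *
t=W(-184,-185);plan([(*t,.14,10)],4.66)"
```

```text
t1.1 world [0.4994 0.2551 0.2214] jig [-92.8 222.7] rpy [1.799e+02 1.000e-01 8.290e+01] F [ 0.8 -1.   0.2] Fjig [ 0.7 -1. ]
0 [-4.18 -0.06  0.82] [0.02 0.   7.83]
0 [-4.15  0.5   0.82] [0.02 0.   7.83]
0 [-4.04  1.06  0.82] [0.02 0.   7.83]
0 [-3.86  1.6   0.82] [0.02 0.   7.83]
0 [-3.6   2.12  0.82] [0.02 0.   7.83]
1 [-3.28  2.59  0.82] [0.02 0.   7.83]
1 [-2.9   3.01  0.82] [0.02 0.   7.83]
1 [-2.46  3.38  0.82] [0.02 0.   7.83]
1 [-1.98  3.68  0.82] [0.02 0.   7.83]
1 [-1.46  3.91  0.82] [0.02 0.   7.83]
```

jog_arm --motion '[{"x":-4.2,"y":-0.05,"z":0.4,"ax":0,"ay":0,"az":7.8},{"x":-4.15,"y":0.5,"z":0.4,"ax":0,"ay":0,"az":7.8},{"x":-4.05,"y":1.05,"z":0.4,"ax":0,"ay":0,"az":7.8},{"x":-3.85,"y":1.6,"z":0.8,"ax":0,"ay":0,"az":7.8},{"x":-3.6,"y":2.1,"z":0.8,"ax":0,"ay":0,"az":7.8}]'

```text
time_s: 1.6
tool_pos: [0.468, 0.0493, 0.1941]
tool_rot: [-180.0, -0.0, 44.2]
force: [0.2, -0.0, 1.4]
grip_width: 0.0004
grasp_force: 0.0
```

jog_arm --motion '[{"x":-3.3,"y":2.6,"z":0.8,"ax":0,"ay":0,"az":7.8},{"x":-2.9,"y":3.0,"z":0.8,"ax":0,"ay":0,"az":7.8},{"x":-2.45,"y":3.4,"z":0.8,"ax":0,"ay":0,"az":7.8},{"x":-2.0,"y":3.7,"z":0.8,"ax":0,"ay":0,"az":7.8},{"x":-1.45,"y":3.9,"z":0.8,"ax":0,"ay":0,"az":7.8}]'

```text
time_s: 2.1
tool_pos: [0.4417, -0.1582, 0.1542]
tool_rot: [-180.0, -0.0, 5.2]
force: [-0.0, -0.2, 1.0]
grip_width: 0.0003
grasp_force: 0.0
```

jog_arm --motion '[{"x":0,"y":0,"z":0,"ax":0,"ay":0,"az":0},{"x":0,"y":0,"z":0,"ax":0,"ay":0,"az":0},{"x":0,"y":0,"z":0,"ax":0,"ay":0,"az":0},{"x":0,"y":0,"z":0,"ax":0,"ay":0,"az":0},{"x":0,"y":0,"z":0,"ax":0,"ay":0,"az":0}]'

```text
time_s: 2.6
tool_pos: [0.4428, -0.1556, 0.1546]
tool_rot: [-180.0, -0.0, 5.6]
force: [-0.0, -0.8, 0.1]
grip_width: 0.0005
grasp_force: 0.0
```

```bash
python3 -c "
from h import *
t=W(-184,-185);plan([(*t,.028,5)],4.66)
snap('top','t2.png',(200,100,420,265),3.6)"
```

```text
t2.6 world [ 0.4428 -0.1556  0.1546] jig [-182.6 -182.1] rpy [-180.    -0.     5.6] F [-0.  -0.8  0.1] Fjig [-0.1 -0.8]
0 [-0.03  0.06  2.53] [-0.   -0.    0.19]
0 [-0.03  0.06  2.53] [-0.   -0.    0.19]
0 [-0.03  0.06  2.53] [-0.   -0.    0.19]
0 [-0.03  0.06  2.53] [-0.   -0.    0.19]
0 [-0.03  0.06  2.53] [-0.   -0.    0.19]
```

View pics/t2.png

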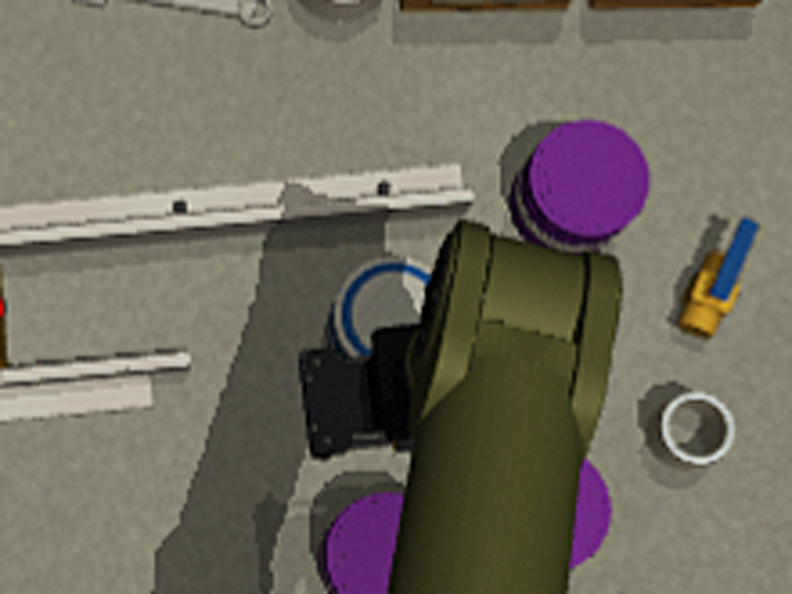

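The arm is in place behind the tin, with the gripper body at (350,400) in the crop. The tin and its neighbours haven't been touched.

jog_arm --motion '[{"x":0,"y":0.06,"z":2.6,"ax":0,"ay":0,"az":0.2},{"x":0,"y":0.06,"z":2.6,"ax":0,"ay":0,"az":0.2},{"x":0,"y":0.06,"z":2.6,"ax":0,"ay":0,"az":0.2},{"x":0,"y":0.06,"z":2.6,"ax":0,"ay":0,"az":0.2},{"x":0,"y":0.06,"z":2.2,"ax":0,"ay":0,"az":0.2}]'

```text
time_s: 3.15
tool_pos: [0.4426, -0.1591, 0.0274]
tool_rot: [-180.0, 0.0, 4.5]
force: [0.0, 0.6, 0.8]
grip_width: 0.0002
grasp_force: 0.0
```

jog_arm --motion '[{"x":0.5,"y":0,"z":0,"ax":0,"ay":0,"az":0},{"x":0.5,"y":0,"z":0,"ax":0,"ay":0,"az":0},{"x":0.3,"y":0,"z":0,"ax":0,"ay":0,"az":0},{"x":0.3,"y":0,"z":0,"ax":0,"ay":0,"az":0},{"x":0.2,"y":0,"z":0,"ax":0,"ay":0,"az":0}]'

```text
time_s: 3.65
tool_pos: [0.4619, -0.1583, 0.0295]
tool_rot: [180.0, -0.1, 4.5]
force: [0.0, -0.4, 0.0]
grip_width: 0.0005
grasp_force: 0.0
```

jog_arm --motion '[{"x":0.2,"y":0,"z":0,"ax":0,"ay":0,"az":0},{"x":0.2,"y":0,"z":0,"ax":0,"ay":0,"az":0},{"x":0.2,"y":0,"z":0,"ax":0,"ay":0,"az":0},{"x":0.2,"y":0,"z":0,"ax":0,"ay":0,"az":0},{"x":0.2,"y":0,"z":0,"ax":0,"ay":0,"az":0}]'

```text
time_s: 4.15
tool_pos: [0.4696, -0.1576, 0.0283]
tool_rot: [-180.0, 0.1, 4.5]
force: [-4.5, -0.8, 2.0]
grip_width: 0.0003
grasp_force: 2.3
```

jog_arm --motion '[{"x":0.3,"y":0,"z":0,"ax":0,"ay":0,"az":0},{"x":0.3,"y":0,"z":0,"ax":0,"ay":0,"az":0},{"x":0.3,"y":0,"z":0,"ax":0,"ay":0,"az":0},{"x":0.3,"y":0,"z":0,"ax":0,"ay":0,"az":0},{"x":0.3,"y":0,"z":0,"ax":0,"ay":0,"az":0}]'

```text
time_s: 4.65
tool_pos: [0.4858, -0.1562, 0.0283]
tool_rot: [-180.0, 0.0, 4.5]
force: [-2.4, -0.5, -1.5]
grip_width: 0.0003
grasp_force: 1.3
```

jog_arm --motion '[{"x":0.3,"y":0,"z":0,"ax":0,"ay":0,"az":0},{"x":0.3,"y":0,"z":0,"ax":0,"ay":0,"az":0},{"x":0.3,"y":0,"z":0,"ax":0,"ay":0,"az":0},{"x":0.2,"y":0,"z":0,"ax":0,"ay":0,"az":0},{"x":0.2,"y":0,"z":0,"ax":0,"ay":0,"az":0}]'

```text
time_s: 5.15
tool_pos: [0.4987, -0.1553, 0.0286]
tool_rot: [-180.0, 0.0, 4.5]
force: [-2.8, 0.7, -1.4]
grip_width: 0.0007
grasp_force: 1.4
```

```bash
python3 -c "
from h import *
state()"
```

```text
t5.2 world [ 0.4987 -0.1553  0.0286] jig [-126.9 -186.4] rpy [-180.     0.     4.5] F [-2.8  0.7 -1.4] Fjig [-2.7  0.9]
```

jog_arm --motion '[{"x":0.3,"y":0,"z":0,"ax":0,"ay":0,"az":0},{"x":0.3,"y":0,"z":0,"ax":0,"ay":0,"az":0},{"x":0.2,"y":0,"z":0,"ax":0,"ay":0,"az":0},{"x":0.2,"y":0,"z":0,"ax":0,"ay":0,"az":0},{"x":0.2,"y":0,"z":0,"ax":0,"ay":0,"az":0}]'

```text
time_s: 5.65
tool_pos: [0.5106, -0.1545, 0.0286]
tool_rot: [-180.0, 0.0, 4.5]
force: [-2.7, -1.3, -0.5]
grip_width: 0.0001
grasp_force: 1.5
```

jog_arm --motion '[{"x":0.06,"y":0,"z":0,"ax":0,"ay":0,"az":0},{"x":0.06,"y":0,"z":0,"ax":0,"ay":0,"az":0},{"x":0.06,"y":0,"z":0,"ax":0,"ay":0,"az":0},{"x":0.06,"y":0,"z":0,"ax":0,"ay":0,"az":0},{"x":0.06,"y":0,"z":0,"ax":0,"ay":0,"az":0}]'

```text
time_s: 6.15
tool_pos: [0.5135, -0.1543, 0.0286]
tool_rot: [-180.0, -0.0, 4.5]
force: [-3.5, 0.1, 0.8]
grip_width: 0.0003
grasp_force: 1.7
```

jog_arm --motion '[{"x":0.04,"y":0,"z":0,"ax":0,"ay":0,"az":0},{"x":0.04,"y":0,"z":0,"ax":0,"ay":0,"az":0},{"x":0.04,"y":0,"z":0,"ax":0,"ay":0,"az":0},{"x":0.04,"y":0,"z":0,"ax":0,"ay":0,"az":0},{"x":0.04,"y":0,"z":0,"ax":0,"ay":0,"az":0}]'

```text
time_s: 6.65
tool_pos: [0.5155, -0.154, 0.0286]
tool_rot: [-180.0, -0.0, 4.5]
force: [-2.3, 0.6, 1.4]
grip_width: 0.0003
grasp_force: 1.8
```

jog_arm --motion '[{"x":0.03,"y":0,"z":0,"ax":0,"ay":0,"az":0},{"x":0.03,"y":0,"z":0,"ax":0,"ay":0,"az":0},{"x":0.03,"y":0,"z":0,"ax":0,"ay":0,"az":0},{"x":0.03,"y":0,"z":0,"ax":0,"ay":0,"az":0},{"x":0.03,"y":0,"z":0,"ax":0,"ay":0,"az":0}]'

```text
time_s: 7.15
tool_pos: [0.517, -0.1539, 0.0286]
tool_rot: [-180.0, -0.0, 4.5]
force: [-3.5, -0.1, 1.3]
grip_width: 0.0004
grasp_force: 1.9
```

jog_arm --motion '[{"x":0.03,"y":0,"z":0,"ax":0,"ay":0,"az":0},{"x":0.03,"y":0,"z":0,"ax":0,"ay":0,"az":0},{"x":0.03,"y":0,"z":0,"ax":0,"ay":0,"az":0},{"x":0,"y":0,"z":0,"ax":0,"ay":0,"az":0},{"x":0,"y":0,"z":0,"ax":0,"ay":0,"az":0}]'

```text
time_s: 7.65
tool_pos: [0.518, -0.1539, 0.0286]
tool_rot: [-180.0, -0.0, 4.5]
force: [-3.2, -0.4, 2.1]
grip_width: 0.0002
grasp_force: 1.8
```

jog_arm --motion '[{"x":0.03,"y":0,"z":0,"ax":0,"ay":0,"az":0},{"x":0.03,"y":0,"z":0,"ax":0,"ay":0,"az":0},{"x":0.03,"y":0,"z":0,"ax":0,"ay":0,"az":0},{"x":0.03,"y":0,"z":0,"ax":0,"ay":0,"az":0},{"x":0,"y":0,"z":0,"ax":0,"ay":0,"az":0}]'

```text
time_s: 8.15
tool_pos: [0.518, -0.1538, 0.0285]
tool_rot: [-180.0, 0.1, 4.5]
force: [-6.3, -0.4, 4.1]
grip_width: 0.0005
grasp_force: 3.5
```

jog_arm --motion '[{"x":0.03,"y":0,"z":0,"ax":0,"ay":0,"az":0},{"x":0.03,"y":0,"z":0,"ax":0,"ay":0,"az":0},{"x":0.03,"y":0,"z":0,"ax":0,"ay":0,"az":0},{"x":0.03,"y":0,"z":0,"ax":0,"ay":0,"az":0},{"x":0,"y":0,"z":0,"ax":0,"ay":0,"az":0}]'

```text
time_s: 8.65
tool_pos: [0.5179, -0.1538, 0.0282]
tool_rot: [-179.9, 0.3, 4.4]
force: [-9.8, 0.3, 5.2]
grip_width: 0.0006
grasp_force: 4.9
```

jog_arm --motion '[{"x":-0.5,"y":0,"z":0,"ax":0,"ay":0,"az":0},{"x":-1,"y":0,"z":0,"ax":0,"ay":0,"az":0},{"x":-1,"y":0,"z":0,"ax":0,"ay":0,"az":0},{"x":-1,"y":0,"z":0,"ax":0,"ay":0,"az":0},{"x":-0.8,"y":0,"z":0,"ax":0,"ay":0,"az":0}]'

```text
time_s: 9.15
tool_pos: [0.4765, -0.157, 0.0286]
tool_rot: [-180.0, -0.0, 4.5]
force: [-0.8, 0.8, 0.1]
grip_width: 0.0007
grasp_force: 0.0
```

```bash
python3 -c "
from h import *
plan([(*W(-145,-265),.030,5),(*W(-74,-265),.030,5)],74.66);print(env.get_obs()['qpos'].round(0))"
```

```text
t9.2 world [ 0.4765 -0.157   0.0286] jig [-149.1 -186.3] rpy [-180.    -0.     4.5] F [-0.8  0.8  0.1] Fjig [-0.7  0.8]
0 [ 0.09  1.57 -0.03] [-0.   -0.   -7.02]
0 [-0.11  1.57 -0.03] [-0.   -0.   -7.02]
0 [-0.3   1.55 -0.03] [-0.   -0.   -7.02]
0 [-0.48  1.5  -0.03] [-0.   -0.   -7.02]
0 [-0.66  1.43 -0.03] [-0.   -0.   -7.02]
1 [1.16 0.81 0.  ] [-0.   -0.   -7.02]
1 [1.06 0.95 0.  ] [-0.   -0.   -7.02]
1 [0.93 1.07 0.  ] [-0.   -0.   -7.02]
1 [0.79 1.18 0.  ] [-0.   -0.   -7.02]
1 [0.65 1.27 0.  ] [-0.   -0.   -7.02]
[-23.  14.  42. 117. -12.  53. -60.]
```

jog_arm --motion '[{"x":0.1,"y":1.6,"z":0,"ax":0,"ay":0,"az":-7},{"x":-0.1,"y":1.6,"z":0,"ax":0,"ay":0,"az":-7},{"x":-0.3,"y":1.55,"z":0,"ax":0,"ay":0,"az":-7},{"x":-0.5,"y":1.5,"z":0,"ax":0,"ay":0,"az":-7},{"x":-0.65,"y":1.45,"z":0,"ax":0,"ay":0,"az":-7}]'

```text
time_s: 9.65
tool_pos: [0.488, -0.2364, 0.0287]
tool_rot: [180.0, -0.0, 39.8]
force: [0.6, 0.1, 0.2]
grip_width: 0.0004
grasp_force: 0.0
```

jog_arm --motion '[{"x":1.15,"y":0.8,"z":0,"ax":0,"ay":0,"az":-7},{"x":1.05,"y":0.95,"z":0,"ax":0,"ay":0,"az":-7},{"x":0.95,"y":1.05,"z":0,"ax":0,"ay":0,"az":-7},{"x":0.8,"y":1.2,"z":0,"ax":0,"ay":0,"az":-7},{"x":0.65,"y":1.25,"z":0,"ax":0,"ay":0,"az":-7}]'

```text
time_s: 10.15
tool_pos: [0.5592, -0.23, 0.0287]
tool_rot: [180.0, 0.0, 74.8]
force: [0.3, -0.1, 0.9]
grip_width: 0.0007
grasp_force: 0.0
```

```bash
python3 -c "
from h import *
plan([(*W(-72,-255),.030,5)],74.66);plan([(*W(-72,-205),.030,5)],74.66);print(env.get_obs()['qpos'].round(0))
snap('top','t3.png',(200,100,420,265),3.6)
snap('scene','s3.png',(100,110,360,300),3)"
```

```text
t10.2 world [ 0.5592 -0.23    0.0287] jig [ -72.6 -265.7] rpy [180.    0.   74.8] F [ 0.3 -0.1  0.9] Fjig [ 0.3 -0.1]
0 [ 0.2  -0.06 -0.03] [0.01 0.   0.02]
0 [ 0.2  -0.06 -0.03] [0.01 0.   0.02]
0 [ 0.2  -0.06 -0.03] [0.01 0.   0.02]
0 [ 0.2  -0.06 -0.03] [0.01 0.   0.02]
0 [ 0.2  -0.06 -0.03] [0.01 0.   0.02]
t10.2 world [ 0.5592 -0.23    0.0287] jig [ -72.6 -265.7] rpy [180.    0.   74.8] F [ 0.3 -0.1  0.9] Fjig [ 0.3 -0.1]
0 [ 1.15 -0.4  -0.03] [0.01 0.   0.02]
0 [ 1.14 -0.4  -0.03] [0.01 0.   0.02]
0 [ 1.14 -0.4  -0.03] [0.01 0.   0.02]
0 [ 1.14 -0.4  -0.03] [0.01 0.   0.02]
0 [ 1.14 -0.4  -0.03] [0.01 0.   0.02]
[ -4.  24.  28. 102. -13.  57.  15.]
```

View pics/s3.png

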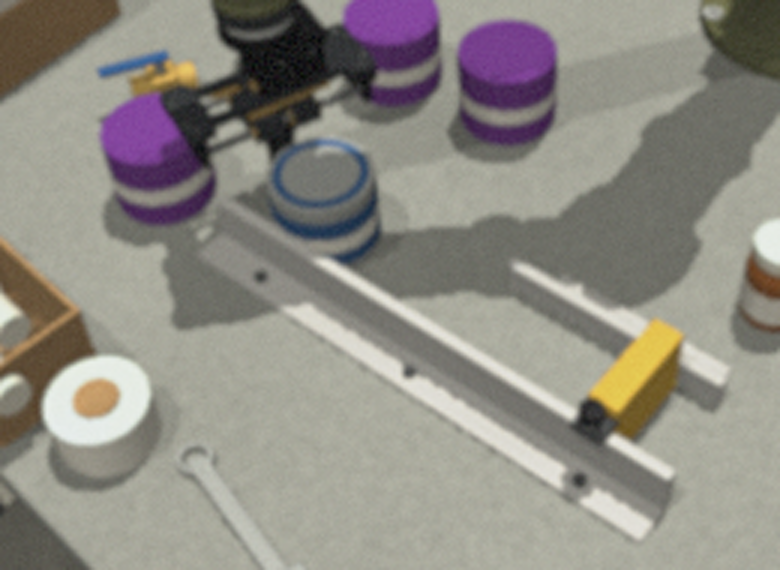

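The blue tin is standing against the fence at its open end (lid at (323,178) in the crop), with the fingers behind it. Now I'll push along the fence.

jog_arm --motion '[{"x":0.38,"y":-0.14,"z":0,"ax":0,"ay":0,"az":0},{"x":0.38,"y":-0.14,"z":0,"ax":0,"ay":0,"az":0},{"x":0.38,"y":-0.14,"z":0,"ax":0,"ay":0,"az":0},{"x":0.38,"y":-0.14,"z":0,"ax":0,"ay":0,"az":0},{"x":0.19,"y":-0.07,"z":0,"ax":0,"ay":0,"az":0}]'

```text
time_s: 10.75
tool_pos: [0.5572, -0.211, 0.0286]
tool_rot: [-180.0, -0.0, 74.5]
force: [-0.4, 1.2, -0.4]
grip_width: 0.0003
grasp_force: 0.0
```

jog_arm --motion '[{"x":0.19,"y":-0.07,"z":0,"ax":0,"ay":0,"az":0},{"x":0.19,"y":-0.07,"z":0,"ax":0,"ay":0,"az":0},{"x":0.19,"y":-0.07,"z":0,"ax":0,"ay":0,"az":0},{"x":0.19,"y":-0.07,"z":0,"ax":0,"ay":0,"az":0},{"x":0.19,"y":-0.07,"z":0,"ax":0,"ay":0,"az":0}]'

```text
time_s: 11.25
tool_pos: [0.556, -0.2031, 0.0286]
tool_rot: [180.0, 0.1, 74.4]
force: [-0.8, -3.7, -0.5]
grip_width: 0.0004
grasp_force: 2.0
```

jog_arm --motion '[{"x":0.28,"y":-0.1,"z":0,"ax":0,"ay":0,"az":0},{"x":0.28,"y":-0.1,"z":0,"ax":0,"ay":0,"az":0},{"x":0.28,"y":-0.1,"z":0,"ax":0,"ay":0,"az":0},{"x":0.28,"y":-0.1,"z":0,"ax":0,"ay":0,"az":0},{"x":0.28,"y":-0.1,"z":0,"ax":0,"ay":0,"az":0}]'

```text
time_s: 11.75
tool_pos: [0.5524, -0.1907, 0.0284]
tool_rot: [-179.8, 0.2, 74.3]
force: [-6.2, -7.7, 2.7]
grip_width: 0.0001
grasp_force: 4.5
```

```bash
python3 -c "
from h import *
state()"
```

```text
t11.8 world [ 0.5524 -0.1907  0.0284] jig [ -76.2 -226. ] rpy [-179.8    0.2   74.3] F [-6.2 -7.7  2.7] Fjig [-6.8 -7.2]
```

jog_arm --motion '[{"x":-0.5,"y":0.2,"z":0,"ax":0,"ay":0,"az":0},{"x":-0.5,"y":0.2,"z":0,"ax":0,"ay":0,"az":0},{"x":0,"y":0,"z":0,"ax":0,"ay":0,"az":0},{"x":0,"y":0,"z":0,"ax":0,"ay":0,"az":0},{"x":0,"y":0,"z":0,"ax":0,"ay":0,"az":0}]'

```text
time_s: 12.25
tool_pos: [0.5568, -0.197, 0.0285]
tool_rot: [180.0, -0.0, 74.5]
force: [-0.3, 0.1, -0.4]
grip_width: 0.0006
grasp_force: 0.0
```

```bash
python3 -c "
from h import *
o=state();p=J(o['tool_pos']);plan([(*W(-61,p[1]),.0290,5)],84.66);
snap('top','t4.png',(200,120,380,255),4.4)"
```

```text
t12.2 world [ 0.5568 -0.197   0.0285] jig [ -72.3 -232.6] rpy [180.   -0.   74.5] F [-0.3  0.1 -0.4] Fjig [-0.3  0.2]
t12.2 world [ 0.5568 -0.197   0.0285] jig [ -72.3 -232.6] rpy [180.   -0.   74.5] F [-0.3  0.1 -0.4] Fjig [-0.3  0.2]
0 [ 0.08  0.21 -0.01] [ 0.   -0.01 -2.03]
0 [ 0.07  0.21 -0.01] [ 0.   -0.01 -2.03]
0 [ 0.06  0.22 -0.01] [ 0.   -0.01 -2.03]
0 [ 0.05  0.22 -0.01] [ 0.   -0.01 -2.03]
0 [ 0.05  0.22 -0.01] [ 0.   -0.01 -2.03]
```

View pics/t4.png

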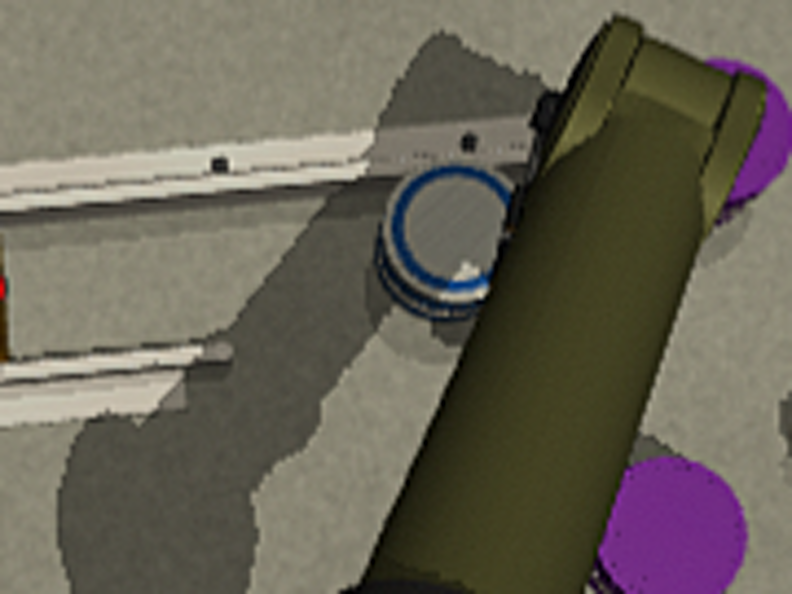

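jog_arm --motion '[{"x":-0.25,"y":0.3,"z":0,"ax":0,"ay":0,"az":-2},{"x":0.05,"y":0.22,"z":0,"ax":0,"ay":0,"az":-2},{"x":0.06,"y":0.22,"z":0,"ax":0,"ay":0,"az":-2},{"x":0.05,"y":0.22,"z":0,"ax":0,"ay":0,"az":-2},{"x":0.05,"y":0.22,"z":0,"ax":0,"ay":0,"az":-2}]'

```text
time_s: 12.8
tool_pos: [0.5681, -0.2, 0.0286]
tool_rot: [180.0, -0.0, 84.6]
force: [0.3, 0.9, 0.6]
grip_width: 0.0009
grasp_force: 0.0
```

jog_arm --motion '[{"x":0.2,"y":-0.035,"z":0,"ax":0,"ay":0,"az":0},{"x":0.2,"y":-0.035,"z":0,"ax":0,"ay":0,"az":0},{"x":0.2,"y":-0.035,"z":0,"ax":0,"ay":0,"az":0},{"x":0.2,"y":-0.035,"z":0,"ax":0,"ay":0,"az":0},{"x":0.2,"y":-0.035,"z":0,"ax":0,"ay":0,"az":0}]'

```text
time_s: 13.3
tool_pos: [0.5666, -0.1912, 0.0285]
tool_rot: [-180.0, 0.1, 84.4]
force: [-0.8, -3.1, -0.7]
grip_width: 0.0002
grasp_force: 1.7
```

jog_arm --motion '[{"x":0.3,"y":-0.05,"z":0,"ax":0,"ay":0,"az":0},{"x":0.3,"y":-0.05,"z":0,"ax":0,"ay":0,"az":0},{"x":0.3,"y":-0.05,"z":0,"ax":0,"ay":0,"az":0},{"x":0.3,"y":-0.05,"z":0,"ax":0,"ay":0,"az":0},{"x":0.3,"y":-0.05,"z":0,"ax":0,"ay":0,"az":0}]'

```text
time_s: 13.8
tool_pos: [0.5647, -0.1767, 0.0286]
tool_rot: [-179.9, 0.1, 84.4]
force: [-3.0, -5.8, 0.6]
grip_width: 0.0005
grasp_force: 3.1
```

```bash
python3 -c "
from h import *
state()"
```

```text
t13.8 world [ 0.5647 -0.1767  0.0286] jig [ -62.9 -213. ] rpy [-1.799e+02  1.000e-01  8.440e+01] F [-3.  -5.8  0.6] Fjig [-3.5 -5.6]
```

jog_arm --motion '[{"x":0.4,"y":-0.07,"z":0,"ax":0,"ay":0,"az":0},{"x":0.4,"y":-0.07,"z":0,"ax":0,"ay":0,"az":0},{"x":0.4,"y":-0.07,"z":0,"ax":0,"ay":0,"az":0},{"x":0.4,"y":-0.07,"z":0,"ax":0,"ay":0,"az":0},{"x":0.4,"y":-0.07,"z":0,"ax":0,"ay":0,"az":0}]'

```text
time_s: 14.3
tool_pos: [0.5628, -0.1569, 0.0286]
tool_rot: [-179.9, 0.1, 84.4]
force: [-3.8, -5.8, 1.4]
grip_width: 0.0002
grasp_force: 3.4
```

jog_arm --motion '[{"x":0.4,"y":-0.07,"z":0,"ax":0,"ay":0,"az":0},{"x":0.4,"y":-0.07,"z":0,"ax":0,"ay":0,"az":0},{"x":0.4,"y":-0.07,"z":0,"ax":0,"ay":0,"az":0},{"x":0.4,"y":-0.07,"z":0,"ax":0,"ay":0,"az":0},{"x":0.4,"y":-0.07,"z":0,"ax":0,"ay":0,"az":0}]'

```text
time_s: 14.8
tool_pos: [0.561, -0.1369, 0.0285]
tool_rot: [-179.9, 0.1, 84.4]
force: [-5.1, -6.4, 2.1]
grip_width: 0.0003
grasp_force: 3.7
```

```bash
python3 -c "
from h import *
state()"
```

```text
t14.8 world [ 0.561  -0.1369  0.0285] jig [ -63.2 -173. ] rpy [-1.799e+02  1.000e-01  8.440e+01] F [-5.1 -6.4  2.1] Fjig [-5.6 -6. ]
```

jog_arm --motion '[{"x":0.4,"y":-0.085,"z":0,"ax":0,"ay":0,"az":0},{"x":0.4,"y":-0.085,"z":0,"ax":0,"ay":0,"az":0},{"x":0.4,"y":-0.085,"z":0,"ax":0,"ay":0,"az":0},{"x":0.4,"y":-0.085,"z":0,"ax":0,"ay":0,"az":0},{"x":0.4,"y":-0.085,"z":0,"ax":0,"ay":0,"az":0}]'

```text
time_s: 15.3
tool_pos: [0.5591, -0.116, 0.0285]
tool_rot: [-179.9, 0.1, 84.4]
force: [-3.7, -6.8, 1.8]
grip_width: 0.0003
grasp_force: 3.1
```

jog_arm --motion '[{"x":0.4,"y":-0.08,"z":0,"ax":0,"ay":0,"az":0},{"x":0.4,"y":-0.08,"z":0,"ax":0,"ay":0,"az":0},{"x":0.4,"y":-0.08,"z":0,"ax":0,"ay":0,"az":0},{"x":0.4,"y":-0.08,"z":0,"ax":0,"ay":0,"az":0},{"x":0.4,"y":-0.08,"z":0,"ax":0,"ay":0,"az":0}]'

```text
time_s: 15.8
tool_pos: [0.5571, -0.0956, 0.0285]
tool_rot: [-179.9, 0.1, 84.4]
force: [-4.1, -6.5, 1.1]
grip_width: 0.0005
grasp_force: 3.2
```

```bash
python3 -c "
from h import *
state()"
```

```text
t15.8 world [ 0.5571 -0.0956  0.0285] jig [ -63.8 -131.5] rpy [-1.799e+02  1.000e-01  8.440e+01] F [-4.1 -6.5  1.1] Fjig [-4.6 -6.2]
```

jog_arm --motion '[{"x":0.4,"y":-0.08,"z":0,"ax":0,"ay":0,"az":0},{"x":0.4,"y":-0.08,"z":0,"ax":0,"ay":0,"az":0},{"x":0.4,"y":-0.08,"z":0,"ax":0,"ay":0,"az":0},{"x":0.4,"y":-0.08,"z":0,"ax":0,"ay":0,"az":0},{"x":0.4,"y":-0.08,"z":0,"ax":0,"ay":0,"az":0}]'

```text
time_s: 16.3
tool_pos: [0.5549, -0.0755, 0.0285]
tool_rot: [-179.9, 0.1, 84.4]
force: [-3.9, -5.7, 2.5]
grip_width: 0.0002
grasp_force: 3.5
```

jog_arm --motion '[{"x":0.4,"y":-0.08,"z":0,"ax":0,"ay":0,"az":0},{"x":0.4,"y":-0.08,"z":0,"ax":0,"ay":0,"az":0},{"x":0.4,"y":-0.08,"z":0,"ax":0,"ay":0,"az":0},{"x":0.4,"y":-0.08,"z":0,"ax":0,"ay":0,"az":0},{"x":0.4,"y":-0.08,"z":0,"ax":0,"ay":0,"az":0}]'

```text
time_s: 16.8
tool_pos: [0.5527, -0.0554, 0.0285]
tool_rot: [-179.8, 0.1, 84.4]
force: [-3.6, -6.2, 2.8]
grip_width: 0.0006
grasp_force: 3.3
```

jog_arm --motion '[{"x":0.4,"y":-0.08,"z":0,"ax":0,"ay":0,"az":0},{"x":0.4,"y":-0.08,"z":0,"ax":0,"ay":0,"az":0},{"x":0.4,"y":-0.08,"z":0,"ax":0,"ay":0,"az":0},{"x":0.4,"y":-0.08,"z":0,"ax":0,"ay":0,"az":0},{"x":0.4,"y":-0.08,"z":0,"ax":0,"ay":0,"az":0}]'

```text
time_s: 17.3
tool_pos: [0.5506, -0.035, 0.0284]
tool_rot: [-179.8, 0.1, 84.4]
force: [-3.5, -6.5, 2.4]
grip_width: 0.0003
grasp_force: 3.6
```

```bash
python3 -c "
from h import *
state()"
```

```text
t17.3 world [ 0.5506 -0.035   0.0284] jig [-65.4 -70.6] rpy [-1.798e+02  1.000e-01  8.440e+01] F [-3.5 -6.5  2.4] Fjig [-4.  -6.2]
```

```bash
python3 -c "
from h import *
snap('scene','s5.png',(150,130,350,300),3.9)"
```

```text
(no output)
```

View pics/s5.png

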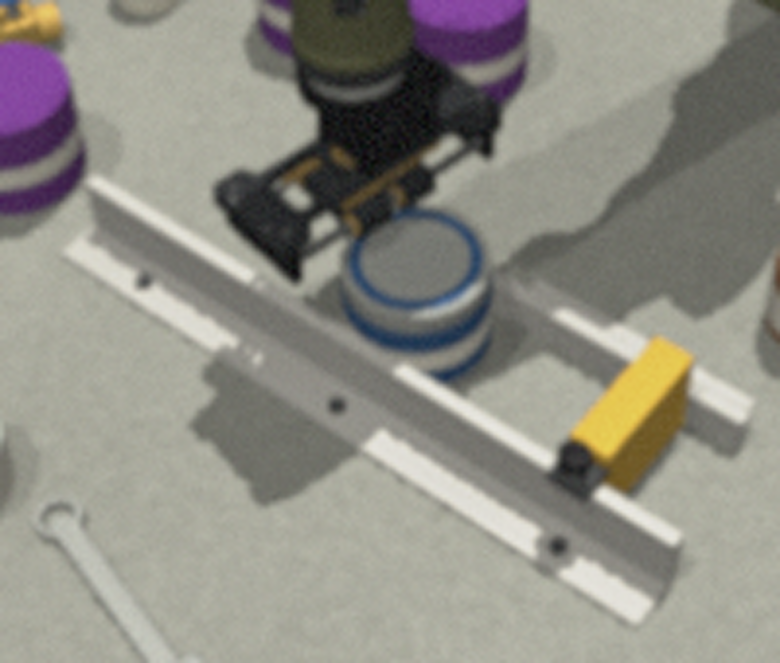

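The tin is upright against the fence and entering the bay (lid at (417,260)), clear of the rail end. I'll continue.

jog_arm --motion '[{"x":0.4,"y":-0.08,"z":0,"ax":0,"ay":0,"az":0},{"x":0.4,"y":-0.08,"z":0,"ax":0,"ay":0,"az":0},{"x":0.4,"y":-0.08,"z":0,"ax":0,"ay":0,"az":0},{"x":0.4,"y":-0.08,"z":0,"ax":0,"ay":0,"az":0},{"x":0.4,"y":-0.08,"z":0,"ax":0,"ay":0,"az":0}]'

```text
time_s: 17.85
tool_pos: [0.5484, -0.0147, 0.0283]
tool_rot: [-179.8, 0.1, 84.4]
force: [-4.6, -7.4, 3.3]
grip_width: 0.0007
grasp_force: 3.6
```

jog_arm --motion '[{"x":0.4,"y":-0.075,"z":0,"ax":0,"ay":0,"az":0},{"x":0.4,"y":-0.075,"z":0,"ax":0,"ay":0,"az":0},{"x":0.4,"y":-0.075,"z":0,"ax":0,"ay":0,"az":0},{"x":0.4,"y":-0.075,"z":0,"ax":0,"ay":0,"az":0},{"x":0.4,"y":-0.075,"z":0,"ax":0,"ay":0,"az":0}]'

```text
time_s: 18.35
tool_pos: [0.5465, 0.0059, 0.0282]
tool_rot: [-179.8, 0.1, 84.4]
force: [-4.9, -5.8, 2.7]
grip_width: 0.0003
grasp_force: 3.3
```

jog_arm --motion '[{"x":0.4,"y":-0.075,"z":0,"ax":0,"ay":0,"az":0},{"x":0.4,"y":-0.075,"z":0,"ax":0,"ay":0,"az":0},{"x":0.4,"y":-0.075,"z":0,"ax":0,"ay":0,"az":0},{"x":0.3,"y":-0.055,"z":0,"ax":0,"ay":0,"az":0},{"x":0.3,"y":-0.055,"z":0,"ax":0,"ay":0,"az":0}]'

```text
time_s: 18.85
tool_pos: [0.5446, 0.0239, 0.0281]
tool_rot: [-179.8, 0.1, 84.4]
force: [-3.8, -7.1, 2.3]
grip_width: 0.0006
grasp_force: 3.6
```

```bash
python3 -c "
from h import *
state()"
```

```text
t18.9 world [0.5446 0.0239 0.0281] jig [-66.5 -11.4] rpy [-1.798e+02  1.000e-01  8.440e+01] F [-3.8 -7.1  2.3] Fjig [-4.4 -6.7]
```

Stop expected around TCP y = 25–30 (could be as early as +1), so I'll go slower.

jog_arm --motion '[{"x":0.2,"y":-0.04,"z":0,"ax":0,"ay":0,"az":0},{"x":0.2,"y":-0.04,"z":0,"ax":0,"ay":0,"az":0},{"x":0.2,"y":-0.04,"z":0,"ax":0,"ay":0,"az":0},{"x":0.2,"y":-0.04,"z":0,"ax":0,"ay":0,"az":0},{"x":0.2,"y":-0.04,"z":0,"ax":0,"ay":0,"az":0}]'

```text
time_s: 19.35
tool_pos: [0.5435, 0.0338, 0.0281]
tool_rot: [-179.7, 0.2, 84.4]
force: [-4.0, -7.8, 2.1]
grip_width: 0.0003
grasp_force: 3.7
```

jog_arm --motion '[{"x":0.2,"y":-0.04,"z":0,"ax":0,"ay":0,"az":0},{"x":0.2,"y":-0.04,"z":0,"ax":0,"ay":0,"az":0},{"x":0.2,"y":-0.04,"z":0,"ax":0,"ay":0,"az":0},{"x":0.2,"y":-0.04,"z":0,"ax":0,"ay":0,"az":0},{"x":0.2,"y":-0.04,"z":0,"ax":0,"ay":0,"az":0}]'

```text
time_s: 19.85
tool_pos: [0.5424, 0.0438, 0.0281]
tool_rot: [-179.7, 0.2, 84.4]
force: [-4.4, -8.0, 2.2]
grip_width: 0.0004
grasp_force: 3.9
```

jog_arm --motion '[{"x":0.15,"y":-0.03,"z":0,"ax":0,"ay":0,"az":0},{"x":0.15,"y":-0.03,"z":0,"ax":0,"ay":0,"az":0},{"x":0.15,"y":-0.03,"z":0,"ax":0,"ay":0,"az":0},{"x":0.15,"y":-0.03,"z":0,"ax":0,"ay":0,"az":0},{"x":0.15,"y":-0.03,"z":0,"ax":0,"ay":0,"az":0}]'

```text
time_s: 20.35
tool_pos: [0.5417, 0.0518, 0.028]
tool_rot: [-179.7, 0.1, 84.4]
force: [-3.3, -7.0, 2.5]
grip_width: 0.0005
grasp_force: 3.5
```

```bash
python3 -c "
from h import *
state()"
```

```text
t20.4 world [0.5417 0.0518 0.028 ] jig [-67.1  16.6] rpy [-1.797e+02  1.000e-01  8.440e+01] F [-3.3 -7.   2.5] Fjig [-3.9 -6.7]
```

jog_arm --motion '[{"x":0.1,"y":-0.02,"z":0,"ax":0,"ay":0,"az":0},{"x":0.1,"y":-0.02,"z":0,"ax":0,"ay":0,"az":0},{"x":0.1,"y":-0.02,"z":0,"ax":0,"ay":0,"az":0},{"x":0.1,"y":-0.02,"z":0,"ax":0,"ay":0,"az":0},{"x":0.1,"y":-0.02,"z":0,"ax":0,"ay":0,"az":0}]'

```text
time_s: 20.85
tool_pos: [0.5412, 0.0567, 0.028]
tool_rot: [-179.7, 0.2, 84.4]
force: [-3.9, -6.5, 2.0]
grip_width: 0.0006
grasp_force: 3.6
```

jog_arm --motion '[{"x":0.06,"y":-0.01,"z":0,"ax":0,"ay":0,"az":0},{"x":0.06,"y":-0.01,"z":0,"ax":0,"ay":0,"az":0},{"x":0.06,"y":-0.01,"z":0,"ax":0,"ay":0,"az":0},{"x":0.06,"y":-0.01,"z":0,"ax":0,"ay":0,"az":0},{"x":0.06,"y":-0.01,"z":0,"ax":0,"ay":0,"az":0}]'

```text
time_s: 21.35
tool_pos: [0.5409, 0.0595, 0.028]
tool_rot: [-179.7, 0.2, 84.4]
force: [-4.8, -6.8, 3.3]
grip_width: 0.0002
grasp_force: 3.8
```

jog_arm --motion '[{"x":0.05,"y":-0.01,"z":0,"ax":0,"ay":0,"az":0},{"x":0.05,"y":-0.01,"z":0,"ax":0,"ay":0,"az":0},{"x":0.05,"y":-0.01,"z":0,"ax":0,"ay":0,"az":0},{"x":0.05,"y":-0.01,"z":0,"ax":0,"ay":0,"az":0},{"x":0.05,"y":-0.01,"z":0,"ax":0,"ay":0,"az":0}]'

```text
time_s: 21.85
tool_pos: [0.5406, 0.062, 0.028]
tool_rot: [-179.7, 0.2, 84.4]
force: [-4.2, -6.4, 2.6]
grip_width: 0.0003
grasp_force: 3.8
```

```bash
python3 -c "
from h import *
state()"
```

```text
t21.9 world [0.5406 0.062  0.028 ] jig [-67.4  26.9] rpy [-179.7    0.2   84.4] F [-4.2 -6.4  2.6] Fjig [-4.7 -6. ]
```

jog_arm --motion '[{"x":0.06,"y":-0.01,"z":0,"ax":0,"ay":0,"az":0},{"x":0.06,"y":-0.01,"z":0,"ax":0,"ay":0,"az":0},{"x":0.06,"y":-0.01,"z":0,"ax":0,"ay":0,"az":0},{"x":0.06,"y":-0.01,"z":0,"ax":0,"ay":0,"az":0},{"x":0.06,"y":-0.01,"z":0,"ax":0,"ay":0,"az":0}]'

```text
time_s: 22.35
tool_pos: [0.5404, 0.0654, 0.0279]
tool_rot: [-179.7, 0.2, 84.4]
force: [-4.4, -6.4, 2.0]
grip_width: 0.0007
grasp_force: 3.4
```

jog_arm --motion '[{"x":0.05,"y":-0.01,"z":0,"ax":0,"ay":0,"az":0},{"x":0.05,"y":-0.01,"z":0,"ax":0,"ay":0,"az":0},{"x":0.05,"y":-0.01,"z":0,"ax":0,"ay":0,"az":0},{"x":0.05,"y":-0.01,"z":0,"ax":0,"ay":0,"az":0},{"x":0.05,"y":-0.01,"z":0,"ax":0,"ay":0,"az":0}]'

```text
time_s: 22.85
tool_pos: [0.5402, 0.0678, 0.0279]
tool_rot: [-179.7, 0.2, 84.4]
force: [-4.3, -6.9, 2.9]
grip_width: 0.0005
grasp_force: 3.5
```

```bash
python3 -c "
from h import *
state()"
```

```text
t22.9 world [0.5402 0.0678 0.0279] jig [-67.4  32.7] rpy [-179.7    0.2   84.4] F [-4.3 -6.9  2.9] Fjig [-4.8 -6.5]
```

jog_arm --motion '[{"x":0.05,"y":-0.01,"z":0,"ax":0,"ay":0,"az":0},{"x":0.05,"y":-0.01,"z":0,"ax":0,"ay":0,"az":0},{"x":0.05,"y":-0.01,"z":0,"ax":0,"ay":0,"az":0},{"x":0.05,"y":-0.01,"z":0,"ax":0,"ay":0,"az":0},{"x":0.05,"y":-0.01,"z":0,"ax":0,"ay":0,"az":0}]'

```text
time_s: 23.35
tool_pos: [0.54, 0.0698, 0.0279]
tool_rot: [-179.7, 0.2, 84.4]
force: [-3.6, -8.9, 2.6]
grip_width: 0.0002
grasp_force: 4.4
```

jog_arm --motion '[{"x":0.05,"y":-0.01,"z":0,"ax":0,"ay":0,"az":0},{"x":0.05,"y":-0.01,"z":0,"ax":0,"ay":0,"az":0},{"x":0.05,"y":-0.01,"z":0,"ax":0,"ay":0,"az":0},{"x":0.05,"y":-0.01,"z":0,"ax":0,"ay":0,"az":0},{"x":0.05,"y":-0.01,"z":0,"ax":0,"ay":0,"az":0}]'

```text
time_s: 23.85
tool_pos: [0.54, 0.0698, 0.028]
tool_rot: [-179.8, 0.3, 84.3]
force: [-3.8, -13.4, 3.1]
grip_width: 0.0003
grasp_force: 6.7
```

```bash
python3 -c "
from h import *
state()
snap('scene','s6.png',(200,150,360,290),4.2)"
```

```text
t23.9 world [0.54   0.0698 0.028 ] jig [-67.4  34.7] rpy [-179.8    0.3   84.3] F [ -3.8 -13.4   3.1] Fjig [ -4.9 -13. ]
```

View pics/s6.png

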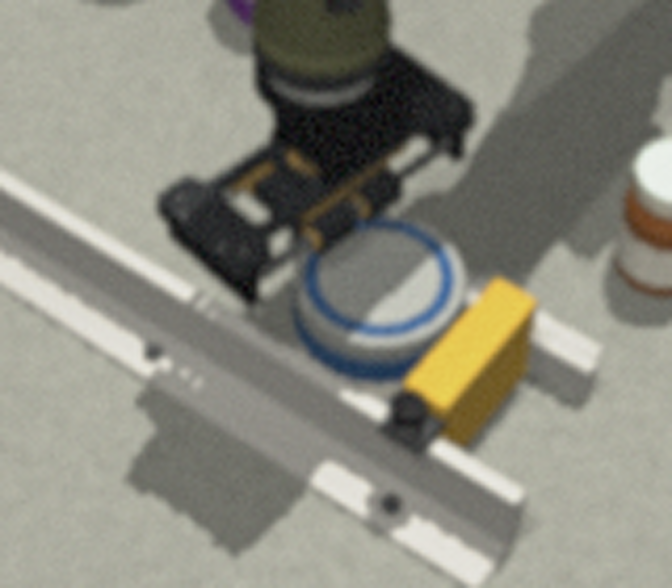

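The tin is hard against the yellow stop: the TCP has stalled and Fy is rising at 13 N. I'll back off now.

jog_arm --motion '[{"x":-0.2,"y":0.03,"z":0,"ax":0,"ay":0,"az":0},{"x":-0.3,"y":0.05,"z":0,"ax":0,"ay":0,"az":0},{"x":-0.5,"y":0.09,"z":0,"ax":0,"ay":0,"az":0},{"x":-1,"y":0.17,"z":0,"ax":0,"ay":0,"az":0},{"x":-1,"y":0.17,"z":0,"ax":0,"ay":0,"az":0}]'

```text
time_s: 24.4
tool_pos: [0.5446, 0.0446, 0.0288]
tool_rot: [180.0, -0.0, 84.5]
force: [0.7, 0.0, 0.4]
grip_width: 0.0004
grasp_force: 0.0
```

jog_arm --motion '[{"x":-1.5,"y":0.25,"z":0,"ax":0,"ay":0,"az":0},{"x":-1.5,"y":0.25,"z":0,"ax":0,"ay":0,"az":0},{"x":0,"y":0,"z":-3,"ax":0,"ay":0,"az":0},{"x":0,"y":0,"z":-4,"ax":0,"ay":0,"az":0},{"x":0,"y":0,"z":-4,"ax":0,"ay":0,"az":0}]'

```text
time_s: 24.9
tool_pos: [0.5459, 0.0133, 0.1396]
tool_rot: [-180.0, 0.0, 84.4]
force: [1.0, 0.3, 0.1]
grip_width: 0.0008
grasp_force: 0.0
```

jog_arm --motion '[{"x":-4,"y":0,"z":0,"ax":0,"ay":0,"az":0},{"x":-4,"y":0,"z":0,"ax":0,"ay":0,"az":0},{"x":-4,"y":0,"z":0,"ax":0,"ay":0,"az":0},{"x":-2,"y":0,"z":0,"ax":0,"ay":0,"az":0},{"x":0,"y":0,"z":0,"ax":0,"ay":0,"az":0}]'

```text
time_s: 25.4
tool_pos: [0.532, -0.1301, 0.139]
tool_rot: [179.9, 0.1, 84.1]
force: [0.0, -0.0, 0.0]
grip_width: 0.0007
grasp_force: 0.0
```

```bash
python3 -c "
from h import *
state()
snap('top','t7.png',(150,130,320,255),4.6)"
```

```text
t25.4 world [ 0.532  -0.1301  0.139 ] jig [ -91.6 -163.9] rpy [1.799e+02 1.000e-01 8.410e+01] F [ 0. -0.  0.] Fjig [ 0. -0.]
```

View pics/t7.png

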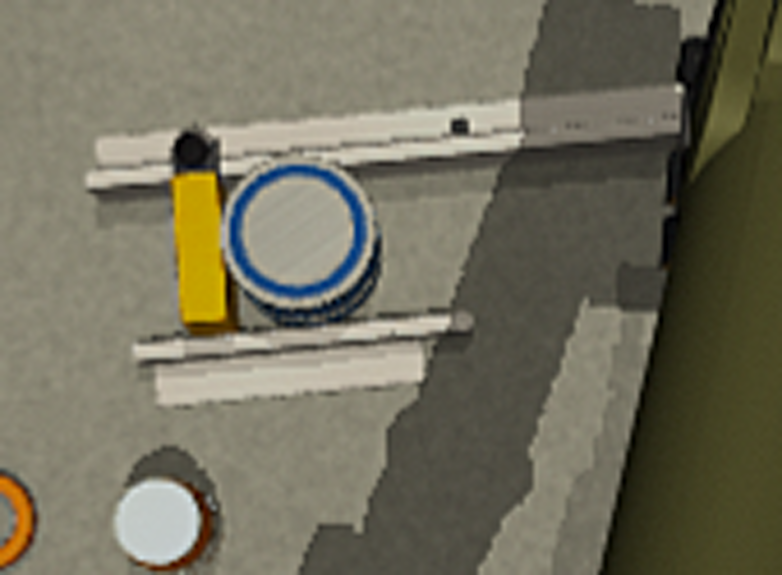

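The tin (lid centre (300,231)) sits against the stop and the fence, upright, with the robot clear. One quick numeric check, then hand in.

```bash
python3 -c "
from h import *
c=lambda x,y:(150+(x+.5)/4.6-.5,130+(y+.5)/4.6-.5)
print(J(at('top',*c(300,231),.085)), J(at('top',*c(222,231),.074)))
print(env.sign_off())"
```

```text
(np.float64(-48.69817513822216), np.float64(90.79518409533398)) (np.float64(-41.67893446281828), np.float64(141.55691304125588))
the job is handed in; nothing more can be done
None
```

The blue tin is home in the bay, standing upright against the fence and the yellow stop. The final picture puts its centre about 49 mm from the fence face and 51 mm from the stop face. I could not see the red plunger behind the tin, so "fully in" rests on the finger stalling as the push force climbed. The highest reading was about 14 N, the gripper ended clear of everything, and the job was handed in at about 25 s with no verdict shown.

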